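# Fit and lock the second clamp bolt of a bearing block

### The job

The green bearing block on the slotted plate is held down at one foot only: take the loose clamp bolt that lies on the bench, stand it upright and drop it through the long hole in the block's free foot into the slot below, until its collar rests on the foot, and let go of it. Then take it again by its knob and give it a quarter turn, either way, so that its head locks across the slot and the yellow bar on its knob stands square across the foot like that of the bolt already fitted, and leave it so. Do not shift the seal ring, the gear wheel or the speed sensor.

Things in the scene. Friction and masses are not known exactly. Their poses are not given: they have to be found in the camera images.
- clamp_bolt: loose bolt, 84 mm long, 105 to 190 g, black knob, steel hammer head; it lies on its head and knob rim, axis rising 0.241 rad to the knob, origin 6 mm up. Origin: centre of the head's foot; z to the knob; x along the head (level as it lies; a half turn about z is the same). Along z in mm: head 0-11, 34 (x) by 14 (y), lowest 4 only 30 by 10; neck 13 thick; collar 27 across at 31-36; knob 56-82
- bolt_knob (a point): middle of the clamp bolt's round knob, on its axis, 69 mm from the bolt's origin; the knob is 40 mm across and 26 mm high; a raised yellow bar on its end (34 by 6 mm) runs along the head (x)
- foot_hole (a point): middle of the free hole's mouth, on the foot's top, 46 mm above the bench; axes as slot_plate. 18 mm wide (x), 38 mm long (y), through the 10 mm foot and over the slot: 18 mm wide between 10 mm lips, below them a channel 40 mm wide, 16 mm deep, where the head turns freely either way. Collar down on the foot: the bolt's origin is 31 mm below this point
- slot_plate: fixed plate, 115 mm (x) by 284 mm (y), 36 mm high, dark with a bright top, two T-slots along its y; origin centre of its underside, z up, -x faces roughly to the robot. It stands left of the blue bench vice (155 mm high, its right side near y = 0.1, its back near x = 0.45); the loose bolt lies right of the vice, in front of the tall gear housing
- bearing_block: green bearing block, fixed over the plate's slot farther from the robot; origin centre of its underside, on the plate's top, axes as slot_plate. Foot 46 mm (x) by 238 mm (y), 10 mm thick; bearing ring in the middle 70 mm across, 30 mm thick, top 80 mm up, nipple to 88 mm; long holes 90 mm to either side: -y free (foot_hole), +y taken
- fitted_bolt: identical bolt, fixed, already locked in the block's other hole: it shows how the clamp bolt must stand; axes as the clamp bolt's, x across the slot
- seal: loose black seal ring, 68 mm across, 9 mm high; origin under its centre; a bystander
- sensor: loose black speed sensor with a brass tip, 84 mm long (y), 22 by 20 mm; origin under its centre; a bystander
- gear: loose steel gear wheel, 60 mm across, 28 mm high; origin under its centre; a bystander
Mind the look-alikes: they are no part of the job. What is shaped like the clamp_bolt but blue is not meant.

How it is judged:
By the outcome, as a careful person would: the job done as asked, in the order asked, and still so for the second after the job is handed in, with the robot touching nothing.
It also fails if it takes over 64 s, if anything falls off the work surface, if the arm or the gripper's body presses on something with over 40 N, if the wrist force passes 120 N, or if a joint passes its speed limit or range.

### The arm

A 6-joint arm with a two-finger parallel gripper is mounted at the origin on a cart in front of the work surface, level with it; the furniture and walls round the work are solid. World frame = base frame: x ahead of the robot, y to its left, z up, the work surface at z = 0. Lengths are in mm, angles in degrees, forces in N, time in s.
With the tool pointing down it reaches from about 325 to 925 mm from the base axis. Payload 3.1 kg.
Tool frame: the origin (TCP) lies at the very end of the fingers, on their centre line; the grasp point (between the pads) lies grasp_offset behind it (grasp_offset is the distance from the TCP to the grasp point, in mm); z points along the fingers, x is the direction in which the jaws open and shut, and the axes are right-handed (so a half turn about z gives the same grasp; the last joint's range is limited). The gripper opens to 85 mm and grips with 20 to 120 N. Pads are 22 mm wide; open, the fingers measure 114 mm over their backs; the gripper's body (76 mm by 85 mm) begins 54 mm behind the grasp point. The pads swing forward as they close: fully open they stand 13 mm farther back than shut.
Start: joints at [65.707, 12.427, 92.441, -0, 75.132, -6.429], TCP at [191.714, 594.882, 231.3] pointing down, gripper open.
Joint ranges: [-157.48, 157.48], [-44.54, 120.13], [17.64, 146.25], [-64.5, 244.5], [7.68, 150.69], [-147.95, 147.95]. Speed limits (degrees/s): [159.86, 159.86, 180, 180, 180, 180].

### API

Orientations are given as [roll, pitch, yaw] about the fixed x, y, z axes, in that order (R = Rz(yaw) Ry(pitch) Rx(roll)).
In Python, from station import * gives the robot as it stands. Calls block until the motion is done:
- goto(position, orientation): joint-space move of the TCP to a pose.
- move_l(position, attitude=None, speed=150): straight line of the TCP; attitude=None keeps the orientation; speed is the mean speed in mm/s.
- move_j(angles): joint-space move.
- grip(opening, squeeze=None): finger opening in mm; squeeze is the grip in N (None keeps the last); returns when the fingers have stopped.
- wait(seconds).
- solve_ik(position, orientation): joint angles nearest the present ones, or None.
- get_obs(): the state.
- get_image(name): name is "scene" or "top" or "wrist"; returns the picture (420x560x3 uint8, red, green, blue); there is no depth.
- get_calibration(name): a dict with "fx", "fy", "cx", "cy" (pixels), "D" ([k1, k2, p1, p2, k3] as OpenCV has them; the pictures are not rectified), "R" (3x3) and "t" (3): a world point X has camera coordinates R X + t; the wrist camera has in their place "mount" (4x4, takes a point from camera to tool coordinates, whose origin is the TCP and whose axes are the tool frame's). Camera axes: x right, y down, z forward; pixel columns grow to the right and rows downward; lengths in mm; the calibration is good to about 2 mm. A picture is of the moment at which its call begins: read the wrist's pose just before it. get_calibration takes no time and is no camera call.
A pose or a line that the arm cannot do raises Unreachable and nothing moves.
- sign_off(): hands the job in, once; it reports no verdict.
Trained networks look in the newest picture that a camera, given by its name, has taken for a name from the list of things; names that differ only in an ending like _2 or _b are one class to them, and where a whole thing is asked for, a point or a joint stands for the part that bears it (a point fixed in the world has none). Each returns a list of dicts, best first, with "score" (0 to 1); they miss things now and then, are a little off and sometimes report something else, mostly with a low value. They report only what shows in the picture. A call takes as long as a camera call. They do not tell look-alikes from the thing itself.
- spot_in(name, camera): "extent" ([centre column, centre row, width, height] in pixels, round what is visible of it).
- regions_of(name, camera): "region" (420x560 bool, what is visible of it) and "extent" ([centre column, centre row, width, height] in pixels, round what is visible of it).
The state is a dict: "t": time; "joint_pos": joint angles; "qvel": joint speeds; "effort": joint torques, N m; "tcp_pos": TCP position; "ee_rot": TCP orientation; "wrist_force": force on the tool from outside, world axes, zero at the start; "moment": the same for the moment, N m; "grip_width": finger opening in mm.
Only numpy, scipy, OpenCV 4.12 (cv2) and the standard library are available. Lean on these libraries where they do the work, as an engineer would, in place of code of your own. Each camera call takes 0.05 s, during which the arm holds its last target.

## Working session

There is one attempt and no reset: what is moved stays moved. The work goes in short steps, each a Python script; the robot and the scene stay as the last script left them, time stands still between calls to the robot, and variables do not carry over. Pictures are saved under pics/ and viewed, and the job is handed in when it is done.

```bash
mkdir -p pics; ls
cat > h.py <<'E'
from station import *
import numpy as np, cv2
from scipy.spatial.transform import Rotation as Rot
def save(n,im): cv2.imwrite('pics/'+n+'.png',cv2.cvtColor(im,cv2.COLOR_RGB2BGR))
def K(c): return np.array([[c['fx'],0,c['cx']],[0,c['fy'],c['cy']],[0,0,1.]])
def RT(cam,obs=None):
    c=get_calibration(cam)
    if 'R' in c: return np.array(c['R']),np.array(c['t'])
    M=np.array(c['mount']); o=obs
    Rw=Rot.from_euler('xyz',o['ee_rot'],degrees=True).as_matrix()
    Rc=Rw@M[:3,:3]; p=Rw@M[:3,3]+np.array(o['tcp_pos'])
    return Rc.T,-Rc.T@p
def proj(cam,X,obs=None):
    c=get_calibration(cam);R,t=RT(cam,obs)
    return cv2.projectPoints(np.array(X,float).reshape(-1,3),cv2.Rodrigues(R)[0],t,K(c),np.array(c['D']))[0].reshape(-1,2)
def unproj(cam,uv,z,obs=None):
    c=get_calibration(cam);R,t=RT(cam,obs)
    n=cv2.undistortPoints(np.array(uv,float).reshape(-1,1,2),K(c),np.array(c['D'])).reshape(-1,2)
    d=np.c_[n,np.ones(len(n))]@R; o=-R.T@t
    return o+d*((z-o[2])/d[:,2])[:,None]
E
python3 - <<'E'
from h import *
o=get_obs();print(o)
for n in ['scene','top','wrist']:
    im=get_image(n);save(n+'0',im)
    print(n,{k:np.round(v,3).tolist() for k,v in get_calibration(n).items()})
    if n!='wrist':
        for k in ['clamp_bolt','bolt_knob','foot_hole','slot_plate','bearing_block','fitted_bolt','seal','sensor','gear']:
            try:print(n,k,[(np.round(d['extent']).tolist(),round(d['score'],2)) for d in spot_in(k,n)][:4])
            except Exception as e:print(k,e)
E
```

```text
pics
{'t': 0.0, 'joint_pos': array([ 6.57063756e+01,  1.24766774e+01,  9.25289642e+01,  2.72283208e-03,
        7.51326251e+01, -6.42844671e+00]), 'qvel': array([-0.02290414,  0.15807772, -0.06571184,  0.03404505, -0.01362836,
       -0.10483893]), 'effort': array([ 1.88954223e-04, -3.96848452e+01, -3.03851330e+01, -4.63662764e-05,
        9.74582828e-03,  6.10262731e-06]), 'tcp_pos': array([191.3612556 , 594.12332309, 229.96472458]), 'ee_rot': array([-1.79981906e+02,  1.37102917e-01,  7.21341421e+01]), 'wrist_force': array([-0.25602573, -0.00436824, -0.7787465 ]), 'moment': array([ 0.01925455, -0.01550357,  0.00839614]), 'grip_width': 85.67513834762798}
scene {'fx': 468.038, 'fy': 468.038, 'cx': 284.033, 'cy': 205.274, 'D': [-0.089, 0.0, 0.0, 0.0, 0.0], 'R': [[0.849, -0.528, -0.016], [-0.358, -0.553, -0.752], [0.388, 0.644, -0.659]], 't': [-342.084, 367.301, 918.788]}
scene clamp_bolt [([284.0, 302.0, 18.0, 35.0], 0.8), ([335.0, 328.0, 22.0, 38.0], 0.69)]
scene bolt_knob [([287.0, 298.0, 24.0, 40.0], 0.8)]
scene foot_hole [([237.0, 170.0, 72.0, 67.0], 0.73)]
scene slot_plate [([235.
[... 771 characters left out ...]
p bolt_knob [([408.0, 243.0, 36.0, 27.0], 0.91), ([361.0, 263.0, 30.0, 29.0], 0.67)]
top foot_hole [([169.0, 210.0, 123.0, 54.0], 0.78), ([408.0, 243.0, 36.0, 27.0], 0.71)]
top slot_plate [([167.0, 212.0, 122.0, 61.0], 0.95)]
top bearing_block [([168.0, 197.0, 97.0, 26.0], 0.88)]
top fitted_bolt [([168.0, 198.0, 100.0, 26.0], 0.67), ([124.0, 191.0, 24.0, 18.0], 0.53)]
top seal []
top sensor [([306.0, 181.0, 29.0, 23.0], 0.63)]
top gear [([334.0, 174.0, 21.0, 25.0], 0.79)]
wrist {'fx': 322.932, 'fy': 322.932, 'cx': 278.236, 'cy': 215.268, 'D': [-0.042, 0.0, 0.0, 0.0, 0.0], 'mount': [[1.0, 0.0, -0.0, -0.163], [-0.0, 0.951, 0.309, -80.655], [0.0, -0.309, 0.951, -142.625], [0.0, 0.0, 0.0, 1.0]]}
```

View pics/scene0.png

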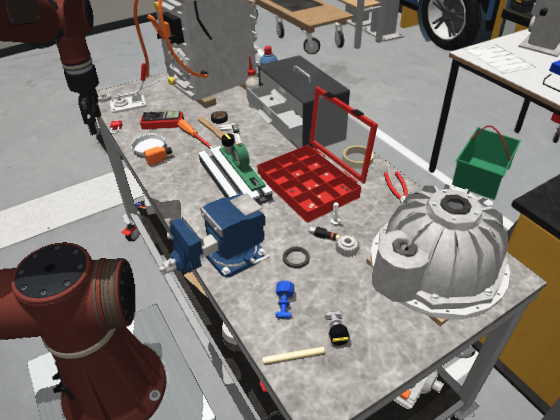

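View pics/top0.png

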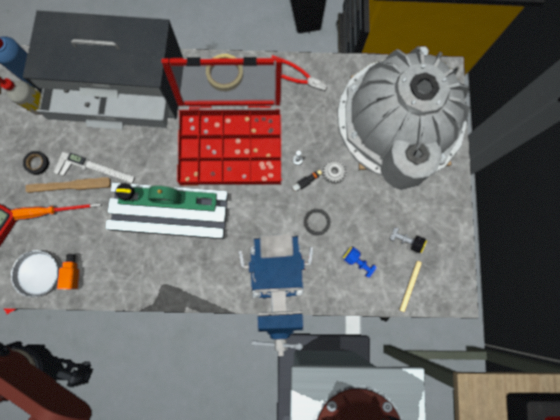

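View pics/wrist0.png

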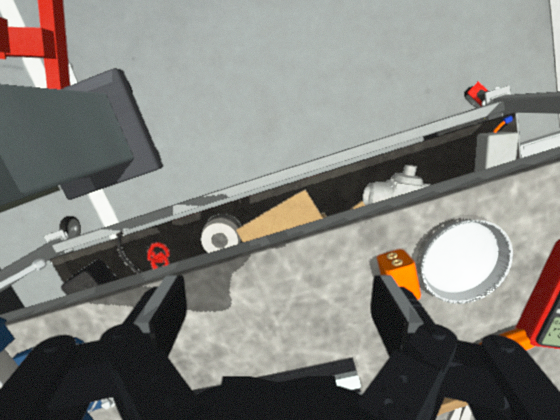

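The scene view shows the loose bolt at about (336,328), with its black knob and yellow bar. The blue look-alike is at (284,300) and the plate with the green block at (235,170). In the top view the bolt's head is near (397,237) and its knob near (419,243).

Run:
```python
import station
print([n for n in dir(station) if not n.startswith('__')])
from h import *
print(globals().get('grasp_offset'))
a=cv2.imread('pics/top0.png')
c1=cv2.resize(a[165:245,100:240],None,fx=5,fy=5,interpolation=cv2.INTER_CUBIC)
c2=cv2.resize(a[215:275,330:440],None,fx=7,fy=7,interpolation=cv2.INTER_CUBIC)
cv2.imwrite('pics/c1.png',c1);cv2.imwrite('pics/c2.png',c2)
h,k=unproj('top',[[397,237]],6)[0],unproj('top',[[417.,242.5]],22.5)[0]
print(h,k,np.hypot(*(k-h)[:2]))
print(unproj('scene',[[331,316]],6),unproj('scene',[[338,333]],22.5))
# plate corners top z=36
print(unproj('top',[[113,184],[228,187],[225,238],[106,236]],36).round(1))
```

```text
['Unreachable', 'get_calibration', 'get_image', 'get_obs', 'goto', 'grasp_offset', 'grip', 'move_j', 'move_l', 'regions_of', 'sign_off', 'solve_ik', 'spot_in', 'wait']
18.700000000000003
[ 464.5435305  -100.99960626    6.        ] [ 449.77772686 -145.86075015   22.5       ] 47.228711479106224
[[468.16344253 -93.2456867    6.        ]] [[ 447.42791481 -145.53278047   22.5       ]]
[[575.8 607.6  36. ]
 [575.2 323.8  36. ]
 [448.4 325.8  36. ]
 [446.4 613.1  36. ]]
```

View pics/c1.png

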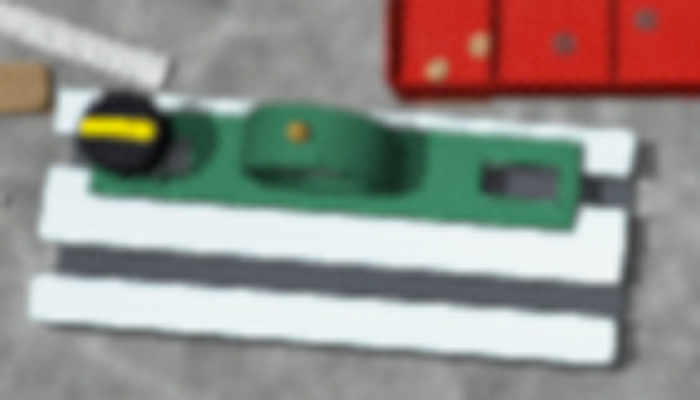

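View pics/c2.png

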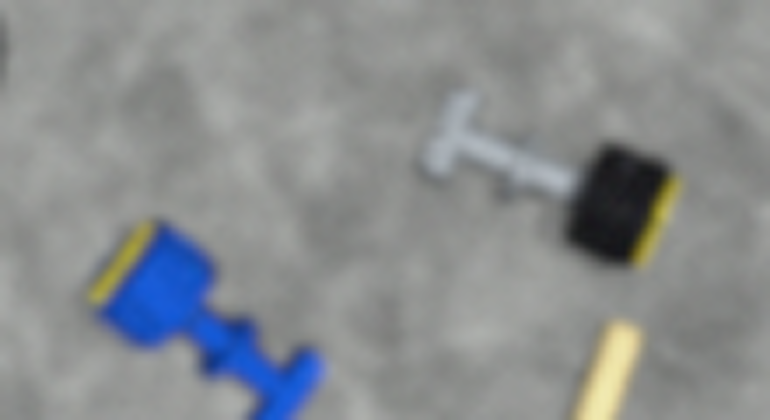

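In the crops the free hole is at about (204,201) in the top view. The loose bolt lies with its head up-left and its knob right. The fitted bolt's bar needs a closer look, because here it seems to run along the slot. I'll go and look with the wrist camera.

Run:
```python
from h import *
hole=unproj('top',[[204,201]],46)[0];print(hole)
goto([500,420,230],[180,0,90])
o=get_obs();print(o['t'],o['tcp_pos'],o['ee_rot'],o['joint_pos'])
im=get_image('wrist');save('w1',im)
import pickle;pickle.dump(o,open('o1.pkl','wb'))
for k in ['foot_hole','bearing_block','fitted_bolt','slot_plate']:
    print(k,[(np.round(d['extent']).tolist(),round(d['score'],2)) for d in spot_in(k,'wrist')][:3])
```

```text
[536.42120079 379.58030313  46.        ]
2.3833 [499.22559387 420.70473191 229.96131142] [-1.79967177e+02 -2.41841112e-02  9.00398749e+01] [ 3.39481538e+01  1.58169012e+01  8.84810705e+01  3.96066538e-02
  7.57157813e+01 -5.61015049e+01]
foot_hole [([329.0, 206.0, 275.0, 133.0], 0.58)]
bearing_block [([326.0, 239.0, 219.0, 71.0], 0.9), ([420.0, 249.0, 58.0, 47.0], 0.43)]
fitted_bolt [([418.0, 248.0, 60.0, 48.0], 0.81), ([325.0, 238.0, 220.0, 70.0], 0.57)]
slot_plate [([331.0, 206.0, 268.0, 133.0], 0.58)]
```

View pics/w1.png

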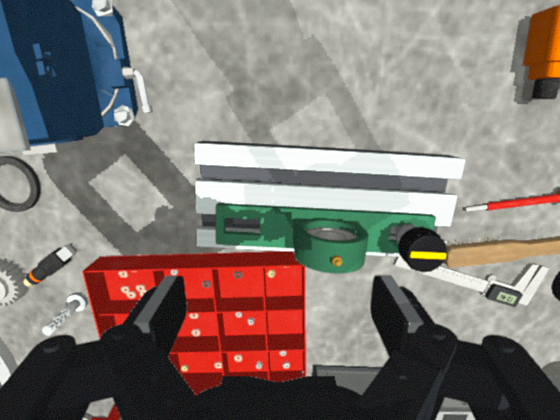

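Run:
```python
import cv2
a=cv2.imread('pics/w1.png')
cv2.imwrite('pics/c3.png',cv2.resize(a[130:280,185:475],None,fx=2.7,fy=2.7,interpolation=cv2.INTER_CUBIC))
a=cv2.imread('pics/scene0.png')
cv2.imwrite('pics/c4.png',cv2.resize(a[120:210,190:290],None,fx=6,fy=6,interpolation=cv2.INTER_CUBIC))
```

```text
(no output)
```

View pics/c3.png

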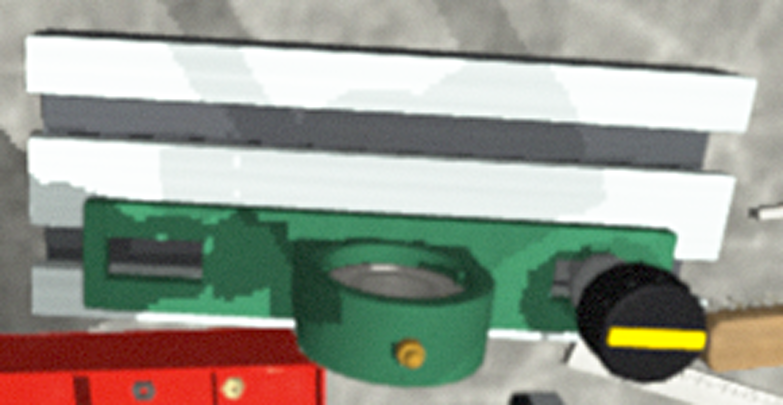

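View pics/c4.png

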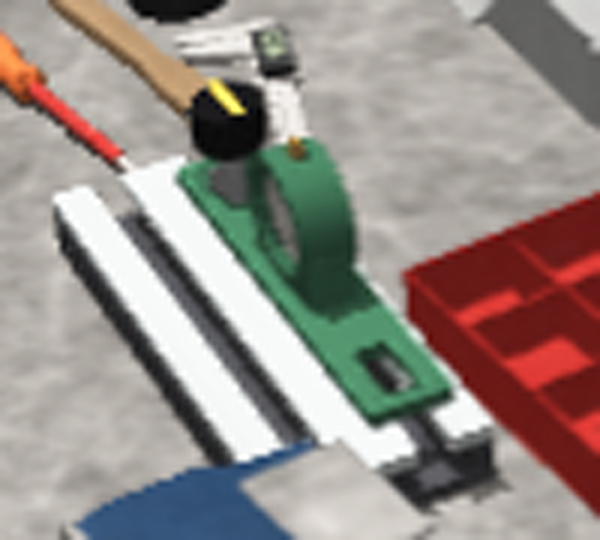

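```bash
cat > m1.py <<'E'
from h import *
import pickle
o=pickle.load(open('o1.pkl','rb'))
f=lambda pts:np.array(pts)/2.7+[185,130]
P=lambda pts,z:unproj('wrist',f(pts),z,o)
hc=P([[107,237],[204,240],[203,283],[107,279]],46);print(hc.round(1),hc.mean(0))
print('mid',P([[155,260]],46))
for n,pts,z in [('footfront',[[90,199],[672,231]],46),('plate edge',[[28,33],[755,78]],36),('slotlip',[[28,137],[735,176]],36)]:
    q=P(pts,z);d=q[1]-q[0];print(n,q.round(1).tolist(),np.hypot(*d[:2]),np.degrees(np.arctan2(-d[0],d[1])))
print('foot corner end',P([[85,200],[85,305]],46))
g=lambda pts:np.array(pts)/5+[100,165]
print('top hole',unproj('top',g([[483,163],[560,167],[557,202],[481,196]]),46).mean(0))
q=unproj('top',g([[92,193],[573,230]]),46);d=q[1]-q[0];print(q,np.hypot(*d[:2]),np.degrees(np.arctan2(d[0],-d[1])))
E
python3 m1.py
```

```text
[[527.4 363.9  46. ]
 [528.6 402.2  46. ]
 [546.8 401.5  46. ]
 [545.1 363.   46. ]] [536.97787201 382.6445193   46.        ]
mid [[537.00927644 382.54753809  46.        ]]
footfront [[511.8, 358.0, 46.0], [524.7, 588.3, 46.0]] 230.63435812343275 -3.203923977608437
plate edge [[449.1, 336.0, 36.0], [465.1, 617.3, 36.0]] 281.70651852784437 -3.2716442224575637
slotlip [[489.3, 333.0, 36.0], [504.6, 615.9, 36.0]] 283.2852875141956 -3.095653094621552
foot corner end [[512.17467124 356.03337536  46.        ]
 [556.4646908  353.44761974  46.        ]]
top hole [535.44427731 379.40907398  46.        ]
[[524.87844358 586.58612178  46.        ]
 [512.34414961 352.68584496  46.        ]] 234.2358811553076 -3.067443475681231
```

```bash
cat >> h.py <<'E'
A=0.241; GO=18.7; PY=-3.2
def Rbolt_lying(psi): # psi: azimuth (deg) of bolt z horizontal
    b=np.array([np.cos(np.radians(psi)),np.sin(np.radians(psi)),0])
    z=b*np.cos(A)+np.array([0,0,np.sin(A)])
    x=np.array([-b[1],b[0],0]); return np.c_[x,np.cross(z,x),z]
def Rtool_pick(psi,th,s): # th tilt from vertical, s=+-1 jaw sign
    b=np.array([np.cos(np.radians(psi)),np.sin(np.radians(psi)),0]); t=np.radians(th)
    z=-b*np.sin(t)-np.array([0,0,np.cos(t)])
    x=s*np.array([-b[1],b[0],0]); return np.c_[x,np.cross(z,x),z]
def eul(R): return Rot.from_matrix(R).as_euler('xyz',degrees=True).tolist()
def Rz(a): return Rot.from_euler('z',a,degrees=True).as_matrix()
E
python3 - <<'E'
from h import *
import itertools
kn=np.array([449,-146,22.5]); psi=np.degrees(np.arctan2(-45,-15))
H=np.array([537,382,46.])
for th,s in itertools.product([0,15,25,30,35,40,45,50,55],[1,-1]):
    R=Rtool_pick(psi,th,s); Rbt=Rbolt_lying(psi).T@R
    q=solve_ik((kn+GO*R[:,2]).tolist(),eul(R)); 
    q2=solve_ik((kn+GO*R[:,2]-120*R[:,2]).tolist(),eul(R))
    print(th,s,None if q is None else np.round(q).tolist(),q2 is not None)
    for yb in (90+PY,-90+PY):
        Rp=Rz(yb)@Rbt; out=[]
        for h in (38,100):
            p=H+[0,0,h]+GO*Rp[:,2]; q=solve_ik(p.tolist(),eul(Rp)); out.append(None if q is None else np.round(q).tolist())
        print('    ',round(yb),Rp[:,2].round(2).tolist(),out)
E
```

```text
0 1 [-27.0, 13.0, 120.0, -0.0, 47.0, -8.0] True
     87 [0.97, -0.05, -0.24] [[48.0, 34.0, 117.0, 241.0, 60.0, 64.0], None]
     -93 [-0.97, 0.05, -0.24] [[20.0, 68.0, 49.0, 31.0, 133.0, 118.0], [20.0, 63.0, 51.0, 33.0, 136.0, 121.0]]
0 -1 None False
     87 [0.97, -0.05, -0.24] [[48.0, 34.0, 117.0, 241.0, 60.0, -116.0], None]
     -93 [-0.97, 0.05, -0.24] [[20.0, 68.0, 49.0, 31.0, 133.0, -62.0], [20.0, 63.0, 51.0, 33.0, 136.0, -59.0]]
15 1 [-35.0, 15.0, 120.0, 18.0, 51.0, -29.0] True
     87 [0.87, -0.05, -0.48] [None, None]
     -93 [-0.87, 0.05, -0.48] [[20.0, 60.0, 56.0, 24.0, 120.0, 115.0], [20.0, 55.0, 57.0, 25.0, 124.0, 117.0]]
15 -1 None False
     87 [0.87, -0.05, -0.48] [None, None]
     -93 [-0.87, 0.05, -0.48] [[20.0, 60.0, 56.0, 24.0, 120.0, -65.0], [20.0, 55.0, 57.0, 25.0, 124.0, -63.0]]
25 1 [-41.0, 18.0, 118.0, 28.0, 57.0, -40.0] True
     87 [0.78, -0.04, -0.63] [None, None]
     -93 [-0.78, 0.04, -0.63] [[21.0, 54.0, 62.0, 20.0, 111.0, 113.0], [21.0, 50.0, 62.0, 21.0, 115.0, 115.0]]
25 -1 [-41.0, 18.0, 118.0, 28.0, 57.0, 140.0] True
     87 [0.78, -0.04, -0.63] [Non
[... 2294 characters left out ...]
] [None, [36.0, 14.0, 106.0, -25.0, 42.0, 146.0]]
     -93 [-0.44, 0.02, -0.9] [[24.0, 39.0, 77.0, 12.0, 87.0, -66.0], [24.0, 35.0, 76.0, 12.0, 92.0, -65.0]]
55 1 [-52.0, 33.0, 112.0, 44.0, 78.0, -60.0] True
     87 [0.36, -0.02, -0.93] [[35.0, 20.0, 105.0, -20.0, 40.0, -38.0], [35.0, 15.0, 104.0, -18.0, 46.0, -41.0]]
     -93 [-0.36, 0.02, -0.93] [[25.0, 37.0, 81.0, 10.0, 82.0, 115.0], [25.0, 33.0, 79.0, 10.0, 87.0, 116.0]]
55 -1 [-52.0, 33.0, 112.0, 44.0, 78.0, 120.0] True
     87 [0.36, -0.02, -0.93] [[35.0, 20.0, 105.0, -20.0, 40.0, 142.0], [35.0, 15.0, 104.0, -18.0, 46.0, 139.0]]
     -93 [-0.36, 0.02, -0.93] [[25.0, 37.0, 81.0, 10.0, 82.0, -65.0], [25.0, 33.0, 79.0, 10.0, 87.0, -64.0]]
```

Measured by the wrist camera, the hole is at (537, 382.5), 38.4 by 18 mm, with plate yaw −3.2°. That fits the sizes given. Next I'll look at the loose bolt from above.

Run:
```python
from h import *
import pickle
goto([430,-125,220],[180,0,75])
o=get_obs();print(o['t'],o['tcp_pos'],o['ee_rot'],o['joint_pos'])
im=get_image('wrist');save('w2',im);pickle.dump(o,open('o2.pkl','wb'))
for k in ['clamp_bolt','bolt_knob']:
    print(k,[(np.round(d['extent']).tolist(),round(d['score'],2)) for d in spot_in(k,'wrist')][:3])
cv2.imwrite('pics/c5.png',cv2.resize(cv2.cvtColor(im,cv2.COLOR_RGB2BGR)[130:290,180:380],None,fx=3.7,fy=3.7,interpolation=cv2.INTER_CUBIC))
```

```text
4.6167 [ 430.46653416 -124.55545652  220.16891419] [ 1.79976164e+02 -1.35417338e-02  7.50538067e+01] [-2.51366487e+01 -9.42806513e+00  1.16019458e+02  1.83094806e-02
  7.33875435e+01 -1.00195684e+02]
clamp_bolt [([283.0, 208.0, 73.0, 42.0], 0.91), ([384.0, 131.0, 87.0, 61.0], 0.59)]
bolt_knob [([285.0, 209.0, 71.0, 40.0], 0.91), ([386.0, 132.0, 85.0, 56.0], 0.75)]
```

View pics/w2.png

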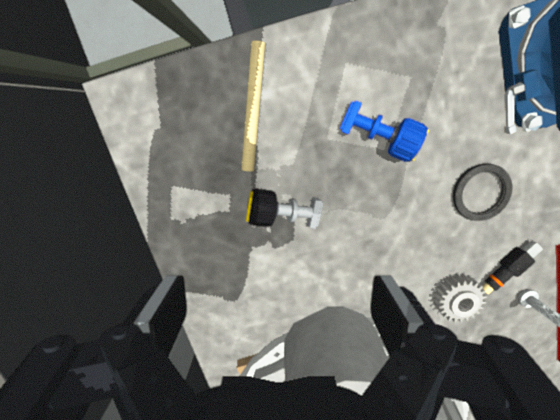

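View pics/c5.png

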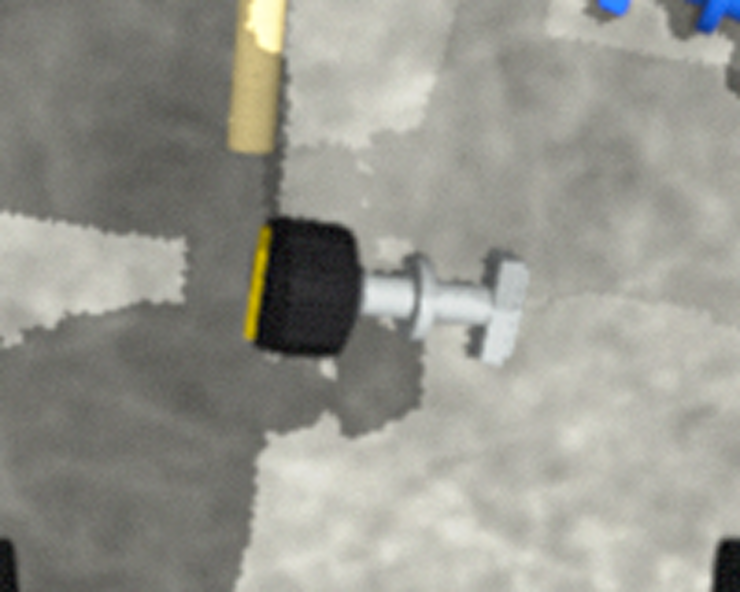

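The wrist view shows the loose bolt at (285,209), with its knob at (262,209) and its head at (317,213). The yellow stick ends at (248,170), about 20 mm off the knob's side. I'll fit the bolt's pose with a keypoint model.

```bash
cat > m2.py <<'E'
from h import *
import pickle
from scipy.optimize import least_squares
o=pickle.load(open('o2.pkl','rb'))
im=cv2.imread('pics/w2.png')
# bolt kp (x,y,z); y up or down sign
psi0=np.degrees(np.arctan2(-45,-15))
sy=np.sign(Rbolt_lying(psi0)[2,1])
kp=np.array([[17,0,83],[-17,0,83],[0,0,33.5],[0,0,56],[17,7*sy,5.5],[-17,7*sy,5.5]])
px=np.array([[265,228],[248,341],[424,296],[362,297],[514,258],[497,362]])/3.7+[180,130]
def pts(p,k): return k@Rbolt_lying(p[2]).T+[p[0],p[1],6]
best=None
for fl in (1,-1):
    k=kp*[fl,1,1]
    r=least_squares(lambda p:(proj('wrist',pts(p,k),o)-px).ravel(),[464,-101,psi0])
    print(fl,r.x,r.cost,(r.fun.reshape(-1,2)).round(1).tolist())
    if best is None or r.cost<best.cost: best=r
p=best.x
k=np.array([[0,0,69.]]);print('knob',pts(p,k))
big=cv2.resize(im[130:290,180:380],None,fx=3.7,fy=3.7,interpolation=cv2.INTER_CUBIC)
a=np.linspace(0,2*np.pi,60)
for z,rr in((56,20),(82,20),(31,13.5),(36,13.5)):
    uv=(proj('wrist',pts(p,np.c_[rr*np.cos(a),rr*np.sin(a),0*a+z]),o)-[180,130])*3.7
    cv2.polylines(big,[uv.astype(int)],True,(0,0,255),1)
for z in (4,11):
    uv=(proj('wrist',pts(p,np.array([[17,7,z],[17,-7,z],[-17,-7,z],[-17,7,z]])),o)-[180,130])*3.7
    cv2.polylines(big,[uv.astype(int)],True,(0,255,0),1)
cv2.imwrite('pics/fit2.png',big)
E
python3 m2.py
```

```text
1 [ 474.25586917  -85.4846176  -113.19572766] 1752.6455828180456 [[-3.3, 31.1], [4.9, -29.0], [-1.4, 1.0], [-3.8, -0.6], [-3.3, 28.7], [6.7, -27.6]]
-1 [ 473.89149801  -85.38133621 -113.57785507] 13.389074269574435 [[0.5, 0.7], [1.2, -0.3], [-1.4, 0.5], [-3.8, -1.2], [2.2, 0.1], [1.2, 0.2]]
knob [[ 447.08949055 -146.79339575   22.46849533]]
```

View pics/fit2.png

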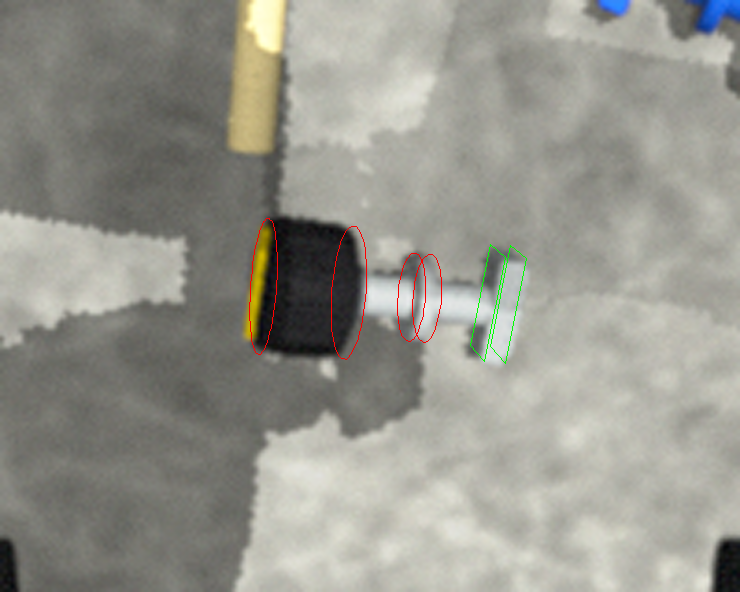

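The fit is good, with residuals mostly within 2 px: knob centre at (447.1, −146.8, 22.5), axis azimuth −113.6°. I'll grip the knob with the tool tilted 45° and coming from the knob end. The later insertion then has only a 31° tilt.

```bash
cat >> h.py <<'E'
PSI=-113.4; KN=np.array([447.5,-146.5,22.5]); TH=45; SH=3.0
RP=Rtool_pick(PSI,TH,1); RBT=Rbolt_lying(PSI).T@RP
E
python3 - <<'E'
from h import *
p=KN+(GO-SH)*RP[:,2]
grip(58,60)
goto((p-90*RP[:,2]).tolist(),eul(RP))
o=get_obs();print(o['t'],o['tcp_pos'],o['joint_pos'].round(1),o['grip_width'])
im=get_image('wrist');save('w3',im)
uv=proj('wrist',[KN,KN+[0,0,-22]],o);print(uv)
E
```

```text
5.975 [ 426.79089345 -194.85295421   75.35353427] [-56.7  20.  113.8  37.2  77.9 -52.1] 58.25455190821165
[[280.07840809 226.59358678]
 [279.88494695 238.5726571 ]]
```

View pics/w3.png

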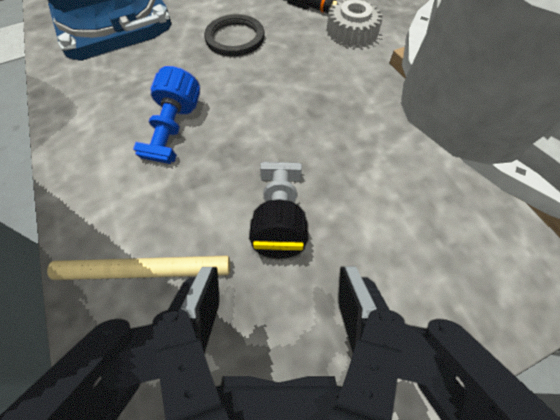

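Run:
```python
from h import *
o=get_obs()
R=Rbolt_lying(PSI); b=np.r_[R[:2,2]/np.cos(A),0]; x=R[:,0]
for uv,z in (([228,257],12),([230,277],0),([228,262],10)):
    q=unproj('wrist',[uv],z,o)[0]; d=q-KN; print(q.round(1),'along b',round(d@b,1),'along jaw',round(d@x,1))
# finger lower edge at final pose, in (b,z): tip corner
p=KN+(GO-SH)*RP[:,2]
for s in (0,20,40):
  for w in (11,): 
    c=p-s*RP[:,2]+w*RP[:,1]; print('finger lower edge',s,'b',round((c-KN)@b,1),'z',round(c[2],1))
```

```text
[ 406.1 -149.1   12. ] along b 18.8 along jaw -36.9
[ 402.3 -159.7    0. ] along b 30.1 along jaw -36.3
[ 404.9 -151.9   10. ] along b 21.9 along jaw -37.0
finger lower edge 0 b -3.3 z 3.6
finger lower edge 20 b 10.8 z 17.8
finger lower edge 40 b 25.0 z 31.9
```

The knob is centred at (279,228) and the bolt lines up with the tool. The finger's lower edge passes at least 10 mm above the stick, so I'll grasp.

Run:
```python
from h import *
p=KN+(GO-SH)*RP[:,2]
move_l(p.tolist(),speed=80)
o=get_obs();print(o['t'],o['tcp_pos'],o['wrist_force'].round(1))
grip(34,70)
o=get_obs();print(o['t'],o['grip_width'],o['wrist_force'].round(1))
q=o['tcp_pos']+[0,0,130]
move_l((q).tolist(),speed=150)
o=get_obs();print(o['t'],o['tcp_pos'],o['grip_width'],o['wrist_force'].round(1))
save('w4',get_image('wrist'))
```

```text
7.3 [ 452.2364105  -136.97837138   11.7115591 ] [0.4 0.6 0.9]
7.6083 38.47089492650734 [ 0.3 -1.   2.3]
8.625 [ 451.63235267 -136.38524984  140.88063127] 38.176021229807 [ 0.1  0.3 -1.6]
```

View pics/w4.png

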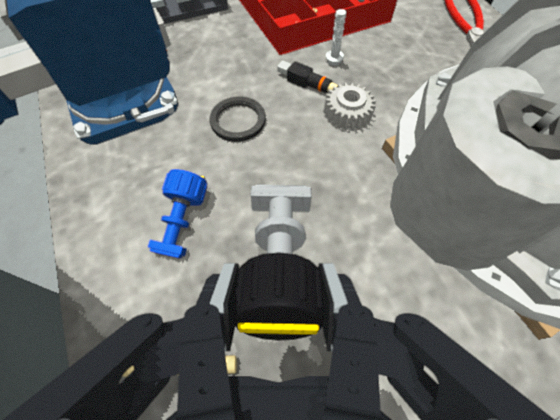

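Gripped: width 38 mm, bolt level and straight. I'll check its pose in the hand against the prediction.

```bash
cat > m4.py <<'E'
from h import *
from scipy.optimize import least_squares
def inhand(v): # v: tool pos of knob (3), rotvec delta (deg)
    R=Rot.from_rotvec(np.radians(v[3:])).as_matrix()@RBT.T
    return R,np.array(v[:3])
def pt(v,k):
    R,p=inhand(v); return (k-[0,0,69])@R.T+p
def projt(X):
    c=get_calibration('wrist');M=np.linalg.inv(np.array(c['mount']))
    return cv2.projectPoints(X@M[:3,:3].T+M[:3,3],np.zeros(3),np.zeros(3),K(c),np.array(c['D']))[0].reshape(-1,2)
def overlay(name,v,out,box,f):
    x0,x1,y0,y1=box
    big=cv2.resize(cv2.imread(name)[y0:y1,x0:x1],None,fx=f,fy=f,interpolation=cv2.INTER_CUBIC)
    a=np.linspace(0,2*np.pi,60)
    for z,rr in((56,20),(82,20),(31,13.5),(36,13.5)):
        cv2.polylines(big,[((projt(pt(v,np.c_[rr*np.cos(a),rr*np.sin(a),0*a+z]))-[x0,y0])*f).astype(int)],True,(0,0,255),1)
    for z,l,w in ((4,17,7),(11,17,7),(0,15,5)):
        cv2.polylines(big,[((projt(pt(v,np.array([[l,w,z],[l,-w,z],[-l,-w,z],[-l,w,z]])))-[x0,y0])*f).astype(int)],True,(0,255,0),1)
    cv2.imwrite(out,big)
E
python3 - <<'E'
from m4 import *
v=[0,0,-(GO-SH),0,0,0]
print(projt(pt(v,np.array([[17,0,83.],[-17,0,83]]))))
overlay('pics/w4.png',v,'pics/fit4.png',(200,360,170,350),3.3)
E
```

```text
[[321.88261335 324.72216768]
 [241.66208114 324.7134599 ]]
```

View pics/fit4.png

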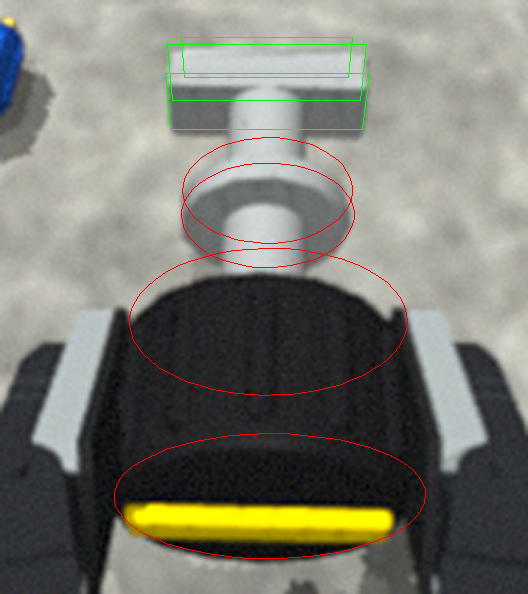

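The prediction matches the head and the knob. I'll transit high to above the hole.

```bash
cat >> h.py <<'E'
RPL=Rz(90+PY)@RBT; HOLE=np.array([537,382,46.])
def tcp_place(h,hole=None): # h: collar height above foot
    H=HOLE if hole is None else np.array(hole)
    return (H+[0,0,38+h]+(GO-SH)*RPL[:,2]).tolist()
E
python3 - <<'E'
from h import *
import pickle
print(eul(RPL),[None if (q:=solve_ik(tcp_place(h),eul(RPL))) is None else q.round(0) for h in (0,60,160)])
o=get_obs(); move_l((o['tcp_pos']+[0,0,90]).tolist(),speed=250)
goto(tcp_place(150),eul(RPL))
goto(tcp_place(48),eul(RPL))
wait(0.2)
o=get_obs();print(o['t'],o['tcp_pos'],tcp_place(48),o['ee_rot'],o['grip_width'],o['wrist_force'].round(1))
save('w5',get_image('wrist'));pickle.dump(o,open('o5.pkl','wb'));save('s5',get_image('scene'));save('t5',get_image('top'))
E
```

```text
[148.80828286265282, 0.0, 86.8] [array([ 38.,  19., 110., -38.,  33., -20.]), array([ 38.,  13., 109., -33.,  39., -26.]), array([ 38.,   6., 105., -27.,  48., -34.])]
11.8167 [547.49065772 383.04855316 122.69559098] [545.1184043157774, 381.5461107325471, 118.5696055196261] [148.51461222  -0.2396716   86.79809315] 38.3193336890887 [ 0.4  0.3 -0.7]
```

```bash
python3 - <<'E'
from h import *
o=get_obs();print(o['t'],o['tcp_pos'],o['qvel'].round(2),o['joint_pos'].round(2),solve_ik(tcp_place(48),eul(RPL)).round(2))
E
python3 - <<'E'
from m4 import *
import pickle
o=pickle.load(open('o5.pkl','rb'))
v=[0,0,-(GO-SH),0,0,0]
overlay('pics/w5.png',v,'pics/fit5.png',(180,380,170,350),3.3)
E
```

```text
11.9667 [546.28129113 382.42235092 121.04053461] [ 0.07  0.62  0.63  0.04 -0.1   0.06] [ 37.89  14.13 108.72 -34.04  37.45 -25.08] [ 37.89  14.25 108.83 -34.05  37.44 -25.06]
```

View pics/w5.png

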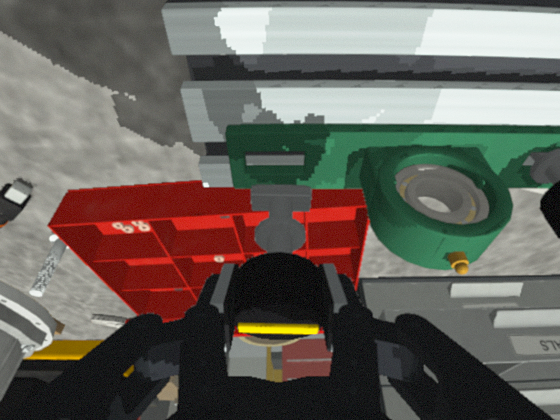

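View pics/fit5.png

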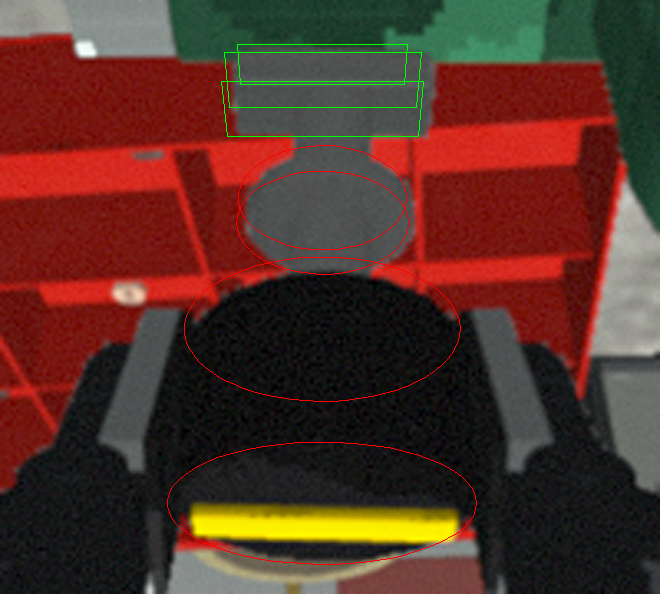

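View pics/s5.png

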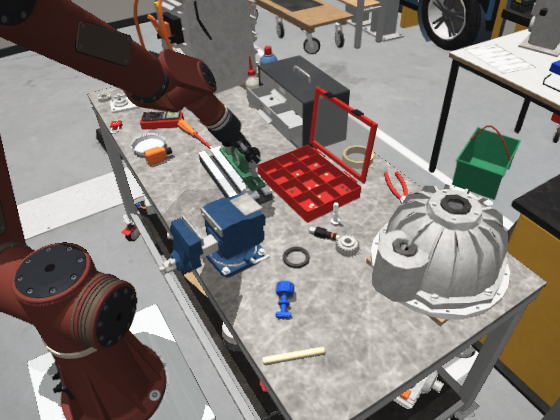

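```bash
python3 - <<'E'
from h import *
for i in range(2): print({k:np.round(v,3).tolist() for k,v in get_calibration('wrist').items()})
E
python3 -c "
import cv2;print(cv2.imread('pics/fit4.png').shape,cv2.imread('pics/fit5.png').shape)
from m4 import *
print(projt(pt([0,0,-(GO-SH),0,0,0],np.array([[17,0,83.],[-17,0,83]]))))"
```

```text
{'fx': 322.932, 'fy': 322.932, 'cx': 278.236, 'cy': 215.268, 'D': [-0.042, 0.0, 0.0, 0.0, 0.0], 'mount': [[1.0, 0.0, 0.0, 0.243], [-0.0, 0.951, 0.309, -80.402], [0.0, -0.309, 0.951, -143.439], [0.0, 0.0, 0.0, 1.0]]}
{'fx': 322.932, 'fy': 322.932, 'cx': 278.236, 'cy': 215.268, 'D': [-0.042, 0.0, 0.0, 0.0, 0.0], 'mount': [[1.0, 0.0, 0.0, 0.243], [-0.0, 0.951, 0.309, -80.402], [0.0, -0.309, 0.951, -143.439], [0.0, 0.0, 0.0, 1.0]]}
(594, 528, 3) (594, 660, 3)
[[317.38642484 326.77171764]
 [237.79726759 326.73595282]]
```

The reported wrist mount wobbles by 1–2 mm from one call to the next. The bolt's raw pixels hardly changed, so it hasn't slipped. I'll use the bolt in the hand as a reference and re-measure the hole relative to it, settled and lower.

Run:
```python
from h import *
import pickle
move_l(tcp_place(40),speed=60); wait(0.3)
o=get_obs();im=get_image('wrist');c=get_calibration('wrist')
pickle.dump((o,c),open('o6.pkl','wb'));save('w6',im);save('t6',get_image('top'))
print(o['t'],o['tcp_pos']-tcp_place(40),o['ee_rot'],c['mount'][:,3])
cv2.imwrite('pics/c6.png',cv2.resize(cv2.cvtColor(im,cv2.COLOR_RGB2BGR)[100:340,190:390],None,fx=3,fy=3,interpolation=cv2.INTER_CUBIC)[:600])
a=cv2.imread('pics/t6.png');cv2.imwrite('pics/c7.png',cv2.resize(a[165:245,100:240],None,fx=5,fy=5,interpolation=cv2.INTER_CUBIC))
```

```text
12.55 [0.07152126 0.09968696 0.08427345] [ 1.48799481e+02 -6.86421258e-03  8.68059378e+01] [   0.24253901  -80.40387216 -143.43601848    1.        ]
```

View pics/c6.png

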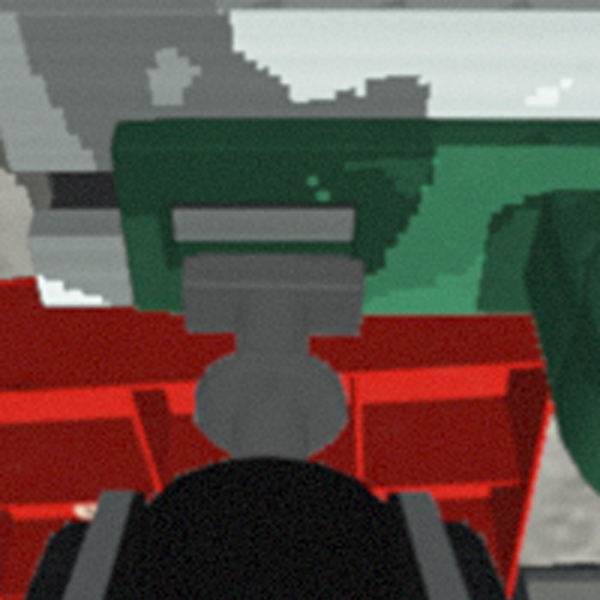

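View pics/c7.png

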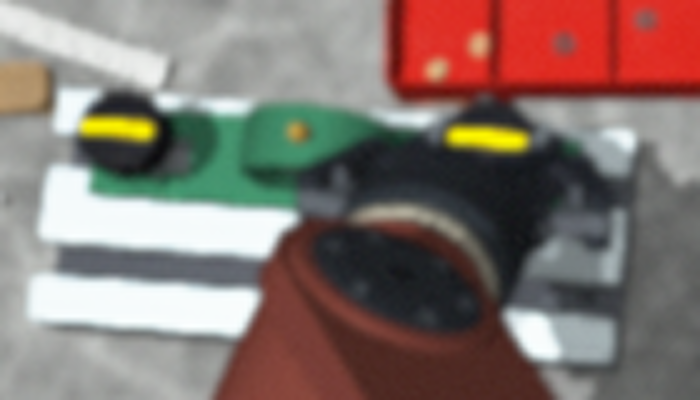

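```bash
cat > m6.py <<'E'
from m4 import *
import pickle
from scipy.optimize import least_squares
o,c=pickle.load(open('o6.pkl','rb'))
M=np.array(c['mount'])
f=lambda p:np.array(p,float)/3+[190,100]
def pr(X,dt):
    Mi=M.copy();Mi[:3,3]+=dt;Mi=np.linalg.inv(Mi)
    return cv2.projectPoints(X@Mi[:3,:3].T+Mi[:3,3],np.zeros(3),np.zeros(3),K(c),np.array(c['D']))[0].reshape(-1,2)
v=[0,0,-(GO-SH),0,0,0]
kp=np.array([[-17,7,4],[17,7,4],[-17,-7,11],[17,-7,11.]]);px=f([[183,262],[363,262],[187,333],[361,335]])
X=pt(v,kp)
e=np.abs(pr(X,np.zeros(3))[0]-px[0]); print((pr(X,np.zeros(3))-px).round(1).tolist(),'pre (signs L/R)')
if pr(X,np.zeros(3))[0,0]>pr(X,np.zeros(3))[1,0]: X=X[[1,0,3,2]]
print((pr(X,np.zeros(3))-px).round(1).tolist())
r=least_squares(lambda d:np.r_[(pr(X,d)-px).ravel(),0.3*d],np.zeros(3));print('dt',r.x,r.fun.round(1))
Rw=Rot.from_euler('xyz',o['ee_rot'],degrees=True).as_matrix()
def un(uv,z,dt):
    n=cv2.undistortPoints(f(uv).reshape(-1,1,2),K(c),np.array(c['D'])).reshape(-1,2)
    d=np.c_[n,np.ones(len(n))]@(Rw@M[:3,:3]).T; p=Rw@(M[:3,3]+dt)+o['tcp_pos']
    return p+d*((z-p[2])/d[:,2])[:,None]
for dt in (np.zeros(3),r.x):
    print(dt.round(2));q=un([[172,208],[355,208]],46,dt);print(' hole near edge',q.round(1).tolist(),q.mean(0).round(1),'center~',(q.mean(0)+9*np.array([np.cos(.056),-np.sin(.056),0])).round(1))
    print(' foot corners',un([[116,148],[135,312]],46,dt).round(1).tolist())
E
python3 m6.py
```

```text
[[-3.1, -1.5], [-3.3, -1.5], [-3.5, 0.4], [-3.6, -0.3]] pre (signs L/R)
[[-3.1, -1.5], [-3.3, -1.5], [-3.5, 0.4], [-3.6, -0.3]]
dt [-1.93990776 -0.59422154 -0.60666881] [ 0.4 -0.7 -0.  -0.7 -0.1  1.  -0.4  0.4 -0.6 -0.2 -0.2]
[0. 0. 0.]
 hole near edge [[528.1, 364.5, 46.0], [530.1, 400.6, 46.0]] [529.1 382.6  46. ] center~ [538.1 382.1  46. ]
 foot corners [[512.9, 355.9, 46.0], [557.8, 352.5, 46.0]]
[-1.94 -0.59 -0.61]
 hole near edge [[527.4, 362.6, 46.0], [529.4, 398.7, 46.0]] [528.4 380.7  46. ] center~ [537.4 380.2  46. ]
 foot corners [[512.1, 354.0, 46.0], [557.1, 350.5, 46.0]]
```

Relative to the bolt in the hand, the hole is at about (537, 380.2). The top camera gave y = 379.4, which agrees. I'll insert in steps and watch the force.

```bash
cat >> h.py <<'E'
HOLE2=[536.9,380.2,46.]
E
python3 - <<'E'
from h import *
f0=None
for h in (40,33,29,25,21):
    move_l(tcp_place(h,HOLE2),speed=50)
    wait(0.1)
    o=get_obs();F=o['wrist_force']
    if f0 is None:f0=F
    print(h,round(o['t'],2),(F-f0).round(1),(o['tcp_pos']-tcp_place(h,HOLE2)).round(2),round(o['grip_width'],2))
    if np.linalg.norm(F-f0)>6: break
im=get_image('wrist');save('w7',im)
cv2.imwrite('pics/c8.png',cv2.resize(cv2.cvtColor(im,cv2.COLOR_RGB2BGR)[100:340,190:390],None,fx=3,fy=3,interpolation=cv2.INTER_CUBIC)[:600])
E
```

```text
40 13.0 [0. 0. 0.] [ 0.02 -0.06  0.03] 38.0
33 13.39 [ 0.1 -0.4 -0.1] [-0.12 -0.1  -0.32] 38.06
29 13.74 [-0.8 -0.8  0.9] [-0.03 -0.04 -0.09] 38.06
25 14.09 [-0.  -0.3  0.4] [-0.06 -0.05 -0.15] 37.98
21 14.44 [-0.  -0.9  1.5] [-0.08 -0.05 -0.16] 38.4
```

View pics/c8.png

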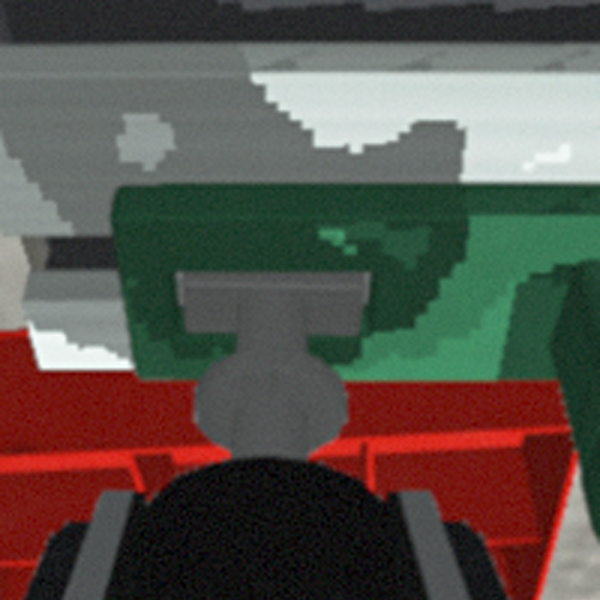

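The head is in the hole, and the force is below 2 N. I'll carry on down.

Run:
```python
from h import *
f0=get_obs()['wrist_force']
for h in (16,11,7,4,2,1):
    move_l(tcp_place(h,HOLE2),speed=50)
    wait(0.08)
    o=get_obs();F=o['wrist_force']
    print(h,round(o['t'],2),(F-f0).round(1),(o['tcp_pos']-tcp_place(h,HOLE2)).round(2),round(o['grip_width'],2))
    if np.linalg.norm(F-f0)>8: break
save('w9',get_image('wrist'));save('s9',get_image('scene'))
a=cv2.imread('pics/s9.png');cv2.imwrite('pics/c9.png',cv2.resize(a[120:210,190:290],None,fx=6,fy=6,interpolation=cv2.INTER_CUBIC))
```

```text
16 14.82 [-0.4 -0.   0.7] [-0.18 -0.11 -0.3 ] 38.26
11 15.16 [ 0.5 -0.9  0.5] [-0.1  -0.07 -0.22] 38.12
7 15.49 [ 0.9 -0.4  0.8] [-0.08 -0.04 -0.16] 38.2
4 15.82 [-0.3 -1.1  1. ] [-0.07 -0.03 -0.13] 37.87
2 16.16 [ 0.8 -0.7  0.8] [-0.02 -0.03 -0.06] 38.28
1 16.49 [ 1.3 -1.4  0.3] [-0.   -0.03 -0.05] 38.51
```

View pics/c9.png

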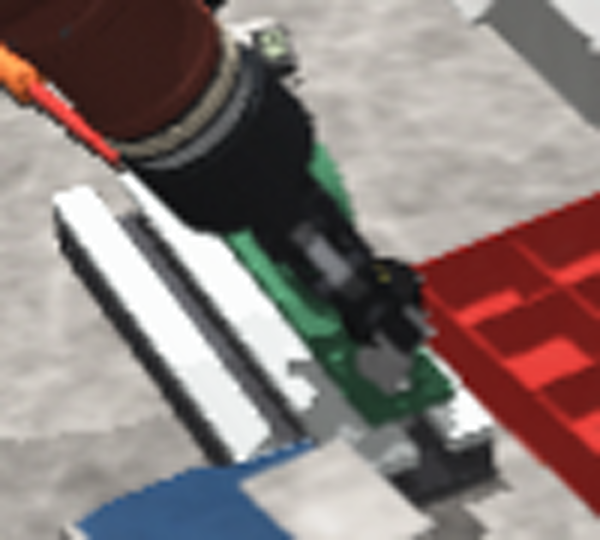

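View pics/w9.png

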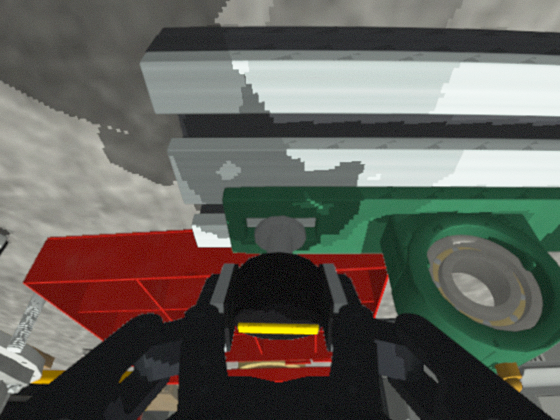

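The collar is right above the foot with no contact force. I'll release, back off along the tool axis and look.

Run:
```python
from h import *
import pickle
grip(56); wait(0.2)
o=get_obs();print(o['t'],o['grip_width'],o['wrist_force'].round(1))
move_l((o['tcp_pos']-100*RPL[:,2]).tolist(),speed=150)
goto([500,381,215],[180,0,42])
wait(0.2)
o=get_obs();print(o['t'],o['tcp_pos'],o['joint_pos'].round(1))
im=get_image('wrist');pickle.dump((o,get_calibration('wrist')),open('o10.pkl','wb'));save('w10',im);save('s10',get_image('scene'))
a=cv2.imread('pics/s10.png');cv2.imwrite('pics/c10.png',cv2.resize(a[120:210,190:290],None,fx=6,fy=6,interpolation=cv2.INTER_CUBIC))
```

```text
17.1083 55.74633119693291 [ 0.3 -0.3 -0.3]
18.7333 [497.38796036 380.47458217 212.17221274] [ 31.   13.7  93.1  -0.   73.5 -11.1]
```

View pics/c10.png

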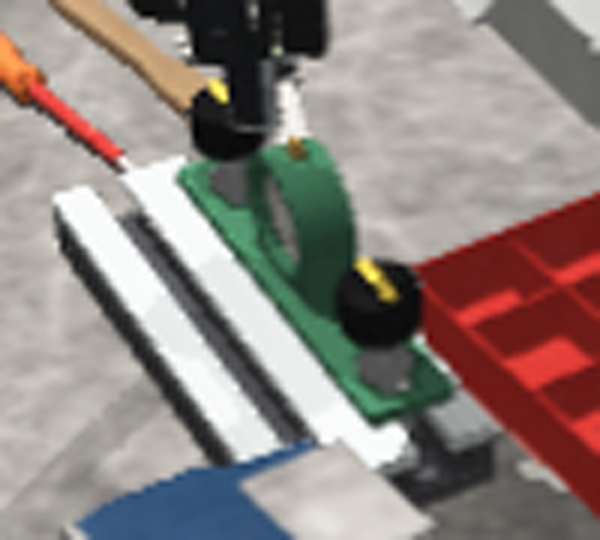

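View pics/w10.png

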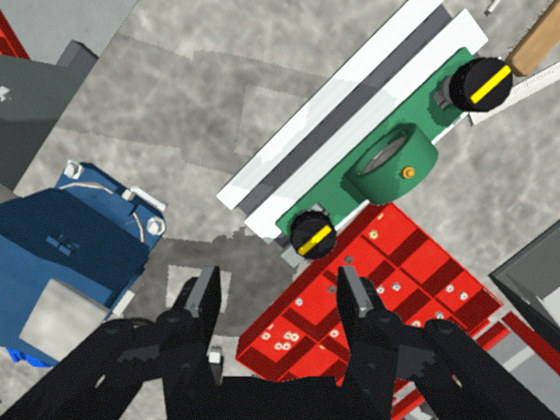

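The bolt stands upright with its collar on the foot; the knob is at (316,238) and the bar lies along the slot. I'll regrasp it vertically by the knob and turn joint 6 by 90°.

Run:
```python
from h import *
import pickle
o=get_obs()
k=unproj('wrist',[[316,240]],99,o)[0];print('bar centre',k)
grip(62,45)
C=[537,380.3]
goto([C[0],C[1],150],[180,0,90+PY-45]); 
move_l([C[0],C[1],71],speed=80); wait(0.2)
o=get_obs();print(o['t'],o['tcp_pos'],o['ee_rot'].round(2),o['wrist_force'].round(1),o['grip_width'])
save('w11',get_image('wrist'))
```

```text
bar centre [538.20571755 383.05853631  99.        ]
20.8 [537.46673539 380.58215142  71.81850818] [ 1.7998e+02 -8.0000e-02  4.1800e+01] [-0.3 -0.6 -0.2] 62.256936742121745
```

View pics/w11.png

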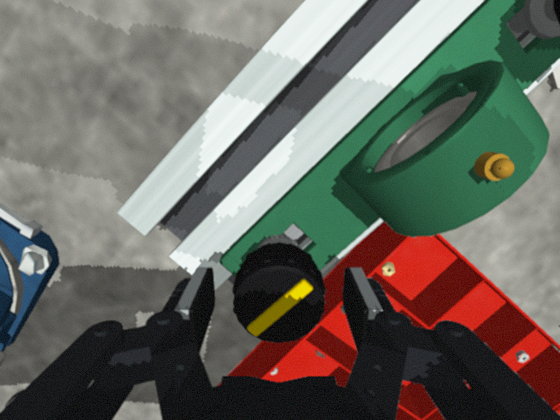

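Run:
```python
from h import *
grip(34,45); wait(0.2)
o=get_obs();print(o['t'],o['grip_width'],o['wrist_force'].round(1),o['moment'].round(2))
q0=np.array(o['joint_pos'])
q0=np.array(solve_ik([537,380.3,71],[180,0,90+PY-45]))
print(q0.round(2))
for d in (15,40,65,90):
    q=q0.copy();q[5]+=d
    move_j(q.tolist())
    o=get_obs();print(d,round(o['t'],2),o['tcp_pos'].round(2),o['ee_rot'].round(1),o['wrist_force'].round(1),o['moment'].round(2),round(o['grip_width'],2))
    if np.linalg.norm(o['wrist_force'])>30: break
wait(0.3);o=get_obs();print(o['t'],o['ee_rot'].round(2),o['moment'].round(2))
save('w12',get_image('wrist'))
```

```text
21.375 38.68673591501063 [-1.4 -1.1  2.7] [-0.1   0.11 -0.  ]
[ 29.2   25.94  93.5   -0.    60.56 -12.6 ]
15 21.73 [537.29 380.04  71.46] [180.  -0.  27.] [-1.1 -2.4  5.3] [-0.43  0.18 -0.01] 38.7
40 22.23 [537.05 380.08  71.45] [180.    0.    1.9] [-1.1 -2.5  4.4] [-0.44  0.3   0.  ] 38.78
65 22.73 [537.16 380.17  71.42] [180.  -0. -23.] [-1.1 -2.1  4.9] [-0.47  0.15 -0.06] 38.91
90 23.23 [537.33 380.84  71.42] [-179.9    0.   -48. ] [-0.1  0.5  4.7] [-0.03  0.16 -0.09] 38.55
23.5333 [-1.7993e+02  1.0000e-02 -4.8130e+01] [0.16 0.11 0.07]
```

View pics/w12.png

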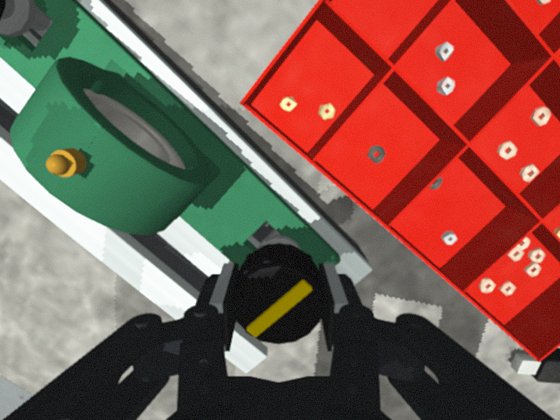

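The bar keeps its angle to the gripper, so the bolt turned with it and now stands across the foot. I'll release, lift and check.

Run:
```python
from h import *
import pickle
grip(62); wait(0.1)
move_l([537,380.3,170],speed=120)
goto([480,381,230],[180,0,-3.2]); wait(0.4)
o=get_obs();print(o['t'],o['tcp_pos'],o['wrist_force'].round(1))
im=get_image('wrist');pickle.dump((o,get_calibration('wrist')),open('o13.pkl','wb'));save('w13',im);save('s13',get_image('scene'));save('t13',get_image('top'))
a=cv2.imread('pics/s13.png');cv2.imwrite('pics/c13.png',cv2.resize(a[120:280,190:370],None,fx=4,fy=3.7,interpolation=cv2.INTER_CUBIC))
```

```text
26.15 [480.06847885 380.85151065 229.54530419] [ 0.3 -0.1  0.1]
```

View pics/c13.png

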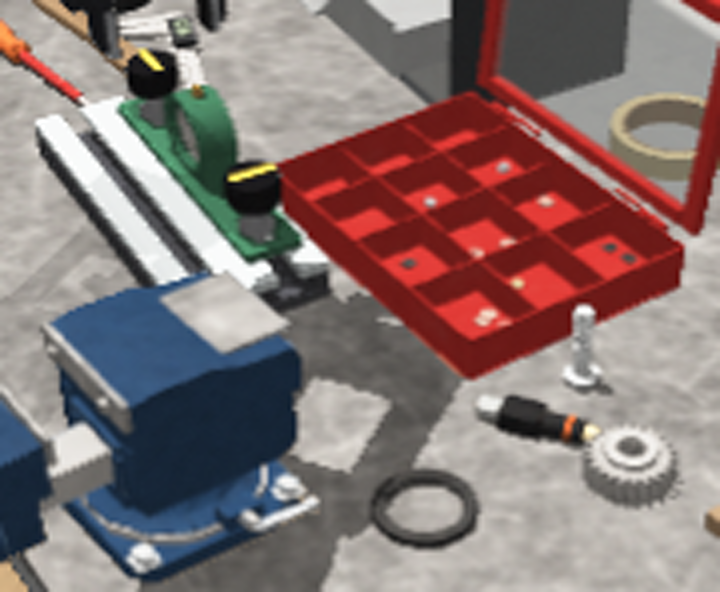

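View pics/w13.png

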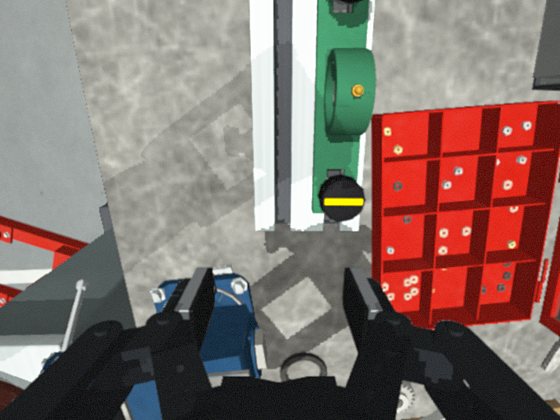

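Run:
```python
from h import *
im=cv2.imread('pics/w13.png'); o=get_obs()
m=(im[...,2]>180)&(im[...,1]>170)&(im[...,0]<90); m[:, :300]=0; m[:, 370:]=0; m[:180]=0; m[230:]=0
ys,xs=np.nonzero(m); X=unproj('wrist',np.c_[xs,ys],99,o)[:,:2]
u,s,vt=np.linalg.svd(X-X.mean(0)); print(len(xs),X.mean(0),np.degrees(np.arctan2(vt[0,1],vt[0,0])),'plate x at',PY, np.ptp((X-X.mean(0))@vt[0]))
sign_off(); print(o['t'])
```

```text
250 [535.32347047 381.39578707] -4.224002964286829 plate x at -3.2 33.85972330388893
the job is handed in; nothing more can be done
26.3
```

The clamp bolt is in the free foot and locked, and I handed the job in at 26.3 s. One point disagreed with the task text (below).

- **What I did:** I gripped the loose bolt by its knob, stood it upright and lowered it through the free hole with contact forces below about 2 N. I let go with the collar about 1 mm above the foot, and it dropped on. Then I took the knob again from above, turned it 90°, released and backed off.
- **Last checks:**
  - The bolt stands upright in the hole with its collar down on the foot.
  - Its yellow bar measures −4.2° against −3.2° for the plate's across direction, so it is square to within about 1°. Its measured length is 34 mm, as given.
  - The highest wrist force I read was about 6 N.
  - The seal ring, gear wheel and speed sensor look untouched in the last scene picture, though I did not measure their positions again.
- **What disagreed:** In every picture the fitted bolt's yellow bar runs along the slot, although the text says it stands across. I followed the written instruction and the geometry: the head must enter along the slot, so a quarter turn puts it across. The two bars therefore do not look parallel.
- **Calibration:** The reported wrist-camera mount wobbled by 1–2 mm between calls, so I measured the hole relative to the bolt in the gripper before inserting it.

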